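# Find where the caster wheel rubs and lock it there

### The arm

A 6-joint arm with a two-finger parallel gripper is mounted at the origin on the work surface. World frame = base frame: x ahead of the robot, y to its left, z up, the work surface at z = 0. Lengths are in m, angles in degrees, forces in N, time in s.
With the tool pointing down it reaches from about 0.35 to 1 m from the base axis. Payload 7.1 kg.
Tool frame: the origin (TCP) lies at the very end of the fingers, on their centre line; the grasp point (between the pads) lies 19 mm behind it; z points along the fingers, y is the line along which they close (so a half turn about z gives the same grasp; the last joint's range is limited). The gripper opens to 85 mm and grips with 20 to 120 N. Pads are 22 mm wide; open, the fingers measure 114 mm over their backs; the gripper's body (76 mm by 85 mm) begins 54 mm behind the grasp point. The pads swing forward as they close: fully open they stand 13 mm farther back than shut.
Start: joints at [-70.302, 24.242, 93.386, -0, 62.372, -1.089], TCP at [0.222, -0.584, 0.231] pointing down, gripper open.
Joint ranges: [-172.04, 172.04], [-51.8, 120.97], [4.93, 147.93], [-75.15, 255.16], [6.16, 154.13], [-145.62, 145.62]. Speed limits (degrees/s): [136.94, 136.94, 172.46, 180, 180, 180].

### API

Orientations are given as [roll, pitch, yaw] about the fixed x, y, z axes, in that order (R = Rz(yaw) Ry(pitch) Rx(roll)).
In Python, from workcell import env gives the robot as it stands.
- The arm moves only by the shell command python3 -m handwheel 'ROWS' [FORCE]. ROWS is JSON, a list of rows, each an object of numbers: "x", "y", "z": the shift along the world's x, y, z in mm; "ax", "ay", "az": the turn, a rotation vector about the world's x, y, z in degrees; "gripper": the opening, from 0 (shut) to 1 (fully open). In form: [{"x": .., "y": .., "z": .., "ax": .., "ay": .., "az": .., "gripper": ..}, ...]. A call has 1 to 8 rows; each row is the pose to reach, as a shift and turn from the pose commanded when the call began; what a row does not reach only later rows make up. A row lasts 1/8 s, in which the tool goes at most 62.5 mm and 10.7 degrees, less where a joint would pass 70% of its speed; a pose out of reach is approached as far as the arm can. A call with a gripper value outside its range is refused whole. The fingers move at their own pace and stop on an object; FORCE is the grip in N (left out, the last holds). Time passes only in rows, so rows that repeat a pose let the fingers close. It gives the time, the measured TCP pose, the force, the opening and the grip force at its end, in the units of the state.
- env.observe(): the state, without advancing time (a new reading comes with each control period).
- env.camera(name): name is "side" or "top"; returns a dict with "pixels" (400x640x3 uint8, red, green, blue), "fovy" (degrees; the focal length in pixels is half the picture's height over the tangent of half this angle, whatever the lens; pixels are square), "cx", "cy" (the principal point, pixels), "dist" ([k1, k2, p1, p2, k3] as OpenCV has them; the pictures are not rectified), "R" (3x3) and "t" (3): a world point X has camera coordinates R X + t. Camera axes: x right, y down, z forward; pixel columns grow to the right and rows downward; lengths in m; the calibration is good to about 2 mm. A picture is of the moment at which its call begins. There is no depth.
- env.finish_job(): hands the job in; it is judged then, once.
Trained networks look in the newest picture that a camera, given by its name, has taken for a name from the list of things; names that differ only in an ending like _2 or _b are one class to them, and where a whole thing is asked for, a point or a joint stands for the part that bears it (a point fixed in the world has none). Each returns a list of dicts, best first, with "confidence" (0 to 1); they miss things now and then, are a little off and sometimes report something else, mostly with a low value. They report only what shows in the picture. A call takes as long as a camera call.
- env.boxes_of(query, camera): "point" ([x, y, z] in m, in the coordinates of the camera as it stood for that picture, good to about 4 mm: the middle of the surface that is visible of it).
The state is a dict: "time_s": time; "joint_pos": joint angles; "dq": joint speeds; "joint_torque": joint torques, N m; "tcp_pos": TCP position; "ee_rot": TCP orientation; "contact_force": force on the tool from outside, world axes, zero at the start; "ft_torque": the same for the moment, N m; "opening": finger opening in m; "grasp_force": force on a finger pad.
Only numpy, scipy, OpenCV 4.12 (cv2) and the standard library are available. Lean on these libraries where they do the work, as an engineer would, in place of code of your own. Each camera call takes 0.05 s, during which the arm holds its last target. There are 200 camera calls.

### The job

The wheel of the caster held in the vice rubs on its fork at one spot in every turn, and nothing of it shows. Turn the wheel gently by hand, feeling for where the drag is strongest, and bring it to rest right on that tight spot; then swing the brake pedal fully on, so that the wheel stays locked there for me to dress the tyre. Force nothing, and leave the other things on the shelf where they are.

Things in the scene. Friction and masses are not known exactly. Their poses are not given: they have to be found in the camera images.
- vise: Grey bench vice fixed to the shelf, a caster's steel top plate upright in its jaws, so the caster lies on its side and its wheel lies flat (axle upright). Origin: on the shelf right under the axle; +x runs from axle to vice (away from the robot at yaw 0), z up. Plate: x 100 to 105, y -55 to 55, z 72 to 168 mm; the jaws are behind and below it.
- fork: The caster's fixed steel fork; origin and axes as the vice. Two flat legs 4 mm thick, y -17 to 17 mm, run from the plate to the axle, ending round 17 mm beyond it: one over the wheel (z 143 to 148 mm), one under; past x 68 mm they widen to y -34 to 42. Axle bolt head up to z 152 mm. The tyre rubs on the upper leg, 66 mm from the axle.
- wheel: The caster's wheel, lying flat, 150 mm across, z 101 to 139 mm over the shelf. Black tyre from radius 58 to 75 mm, hub radius 16 mm, four spokes at right angles, 9 mm wide, 28 mm high, and four open windows between them that a closed fingertip enters from above to push on a spoke. Origin at its centre, z the axle, x along a spoke. The tight spot's place on the tyre differs each time.
- wheel_turn (a joint): Wheel angle, rad, unlimited, counter-clockwise from above; at 0 and each quarter turn a spoke lies along the vice's +x, under the leg. Free drag about 0.05 N m; within some 14 degrees of the tight spot it rises to about 0.5 N m (13 N on a spoke 38 mm from the axle), peaking shortly before its middle. One such spot in a turn; the wheel stays where it is left.
- brake (a joint): Brake pedal angle, rad: 0 off, 0.45 fully on (end stop); its shoe meets the tread from 0.3 on. Stiff: about 5 N at the foot, 8 N at the end of its swing; it stays where it is left. Upright pivot at x 78, y 34 mm in the vice's frame; on is counter-clockwise from above, the foot moving away from the plate, to the vice's -x.
- pedal (a point): Middle of the brake pedal's foot, an upright ribbed steel plate 34 mm long, 6 mm thick (10 over its ribs), 42 mm high, 90 mm from the pivot and 120 mm over the shelf (top edge at 141 mm). With the brake off it is at x 62, y 123 mm in the vice's frame, its long side nearly along y. Push its plate-side face to set the brake.
- level: Bystander: orange plastic spirit level, 230 x 22 x 40 mm, standing on its long edge. Origin under its middle, x along it.
- socket_rail: Bystander: steel rail 260 x 24 mm with seven chrome sockets, up to 46 mm high. Origin under its middle, x along it.
- jar: Bystander: clear glass jar with a steel lid, 76 mm across, 105 mm high. Origin under its middle.
- organizer: Bystander: grey plastic parts organizer with clear sliding doors, 160 x 300 x 220 mm. Origin under its middle; the doors face its -x.

How it is judged:
By the outcome, as a careful person would: the job done as asked, in the order asked, and still so for the second after the job is handed in, with the robot touching nothing.
It also fails if it takes over 72 s, if anything falls off the work surface, if the arm or the gripper's body presses on something with over 40 N, if the wrist force passes 120 N, or if a joint passes its speed limit or range.

## Working session

There is one attempt and no reset: what is moved stays moved. The work goes in short steps, Python scripts to look and compute and a shell command to move; the robot and the scene stay as the last step left them, time stands still between calls to the robot, and variables do not carry over. Pictures are saved under pics/ and viewed, at most 10 in all, crops included, and the job is handed in when it is done.

```bash
ls; mkdir -p pics; cat > h.py <<'E'
import numpy as np, cv2
from workcell import env
def w(c,p): return np.array(c["R"]).T@(np.array(p)-np.array(c["t"]))
def K(c):
    f=200/np.tan(np.radians(c["fovy"])/2); return np.array([[f,0,c["cx"]],[0,f,c["cy"]],[0,0,1.]])
def proj(c,X):
    X=np.array(X,float).reshape(-1,3); r=cv2.Rodrigues(np.array(c["R"]))[0]
    return cv2.projectPoints(X,r,np.array(c["t"],float),K(c),np.array(c["dist"],float))[0].reshape(-1,2)
def unproj(c,uv,z):
    n=cv2.undistortPoints(np.array(uv,float).reshape(-1,1,2),K(c),np.array(c["dist"],float)).reshape(-1,2)
    R=np.array(c["R"]);o=-R.T@np.array(c["t"]);out=[]
    for a in n:
        d=R.T@np.array([a[0],a[1],1]);out.append(o+d*(z-o[2])/d[2])
    return np.array(out)
def save(c,n,crop=None,s=1):
    im=cv2.cvtColor(c["pixels"],cv2.COLOR_RGB2BGR)
    if crop: im=im[crop[1]:crop[3],crop[0]:crop[2]]
    cv2.imwrite("pics/"+n,cv2.resize(im,None,fx=s,fy=s,interpolation=cv2.INTER_CUBIC))
E
python3 - <<'E'
from h import *
for n in ("side","top"):
    c=env.camera(n); save(c,n+"0.png"); print(n,np.round(-np.array(c["R"]).T@np.array(c["t"]),3))
    for q in ["vise","fork","wheel","pedal","level","socket_rail","jar","organizer"]:
        for b in env.boxes_of(q,n)[:2]: print(q,round(b["confidence"],2),np.round(w(c,b["point"]),3))
print(env.observe())
E
```

```text
pics
side [-0.261 -0.811  1.365]
vise 0.58 [ 0.681 -0.018  0.019]
socket_rail 0.58 [ 0.693 -0.393  0.014]
jar 0.41 [ 0.371 -0.337  0.013]
organizer 0.77 [0.314 0.616 0.216]
top [0.405 0.124 1.568]
vise 0.83 [0.6   0.039 0.135]
fork 0.62 [0.575 0.062 0.148]
fork 0.5 [0.621 0.121 0.13 ]
wheel 0.7 [0.513 0.084 0.135]
pedal 0.29 [0.516 0.087 0.138]
level 0.67 [0.459 0.35  0.04 ]
socket_rail 0.79 [ 0.626 -0.369  0.025]
socket_rail 0.37 [0.514 0.087 0.135]
jar 0.58 [ 0.415 -0.312  0.105]
organizer 0.89 [0.432 0.608 0.221]
{'time_s': 0.9, 'joint_pos': array([-7.03021368e+01,  2.42402443e+01,  9.33841139e+01,  2.13021657e-03,
        6.23710804e+01, -1.08908424e+00]), 'dq': array([ 0.01423261, -0.0140469 ,  0.08274338, -0.03954229, -0.04213091,
       -0.02836524]), 'joint_torque': array([ 3.86900110e-04, -5.57319117e+01, -2.82142925e+01,  2.45961110e-04,
        8.14558152e-04, -3.46267569e-06]), 'tcp_pos': array([ 0.22184263, -0.58432057,  0.23135216]), 'ee_rot': array([ 1.79995404e+02, -1.80034633e-03,  2.07859597e+01]), 'contact_force': array([ 0.01457101, -0.11015224, -0.12386742]), 'ft_torque': array([ 0.00487346,  0.01223897, -0.00034872]), 'grasp_force': 0.0, 'opening': 0.08534158365043347}
```

View pictures.

View pics/top0.png

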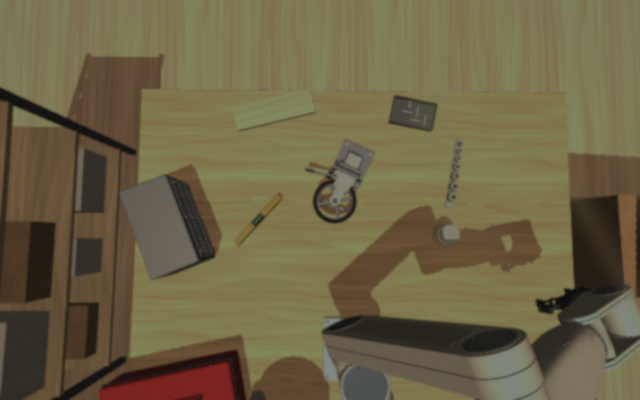

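View pics/side0.png

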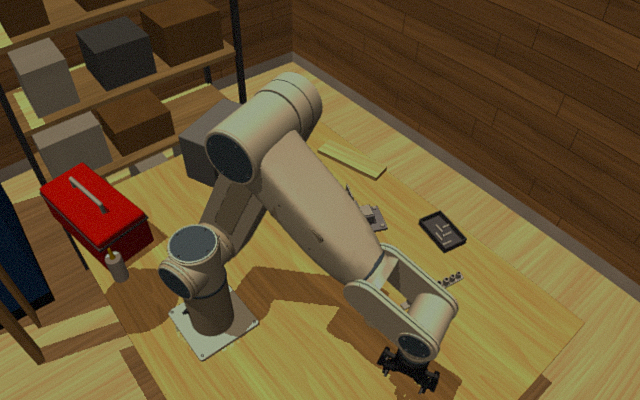

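```bash
python3 - <<'E'
from h import *
c=env.camera("top"); save(c,"topc.png",(290,130,390,230),6)
print(proj(c,[[.513,.084,.139],[.563,.084,.139]]))
E
```

```text
[[331.89450382 202.82306408]
 [331.95789527 188.12697087]]
```

View pics/topc.png

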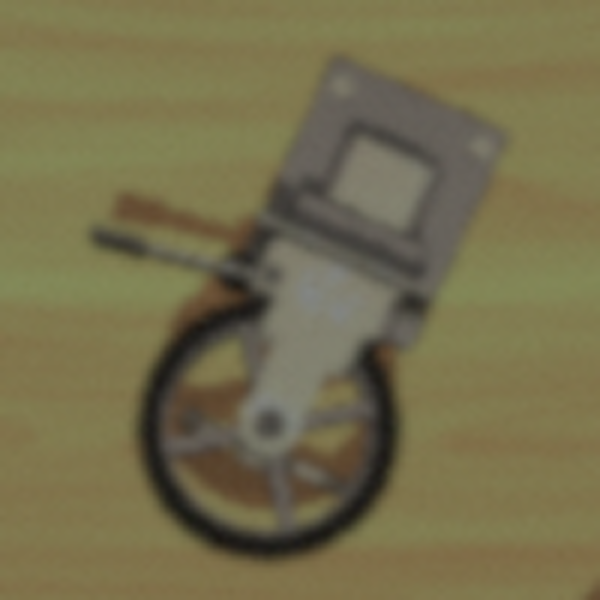

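```bash
python3 - <<'E'
from h import *
c=env.camera("top")
px=lambda u,v:[290+(u+.5)/6-.5,130+(v+.5)/6-.5]
b=unproj(c,[px(268,424)],.152)[0]; wc=unproj(c,[px(269,431)],.135)[0]; f=unproj(c,[px(119,241)],.141)[0]
print("bolt",b,"wheelc",wc,"foot",f)
d=f-b; print(np.hypot(*d[:2]), np.degrees(np.arctan2(d[1],d[0])-np.arctan2(123,62)))
s=unproj(c,[px(285,510),px(180,441),px(350,413),px(249,345)],.134)-b
print(np.degrees(np.arctan2(s[:,1],s[:,0])))
# edge overlays
ed=unproj(c,[px(262,215),px(422,283)],.168); print(ed, np.degrees(np.arctan2(*(ed[0]-ed[1])[[1,0]]))-90)
# overlay
x0,y0=(b+wc)[:2]/2
for yaw in (-24,):
    a=np.radians(yaw);R=np.array([[np.cos(a),-np.sin(a)],[np.sin(a),np.cos(a)]])
    W=lambda p,z:[*(R@np.array(p)/1000+[x0,y0]),z/1000]
    P=[W((100,55),168),W((100,-55),168),W((68,42),148),W((68,-34),148),W((62,123),141),W((55,106),141),W((65,140),141)]
    q=(proj(c,P)-[290,130]+.5)*6; print(np.round(q))
    th=np.linspace(0,2*np.pi,60); im=cv2.imread("pics/topc.png")
    for r,z in((75,139),(75,101),(58,139)):
        cv2.polylines(im,[((proj(c,[W((r*np.cos(t),r*np.sin(t)),z) for t in th])-[290,130]+.5)*6).astype(int)],True,(0,0,255),1)
    for p in q: cv2.circle(im,tuple(int(v) for v in p),4,(0,255,0),1)
    q=(proj(c,[W((100,-17),148),W((0,-17),148),W((-17,0),148),W((0,17),148),W((100,17),148)])-[290,130]+.5)*6
    cv2.polylines(im,[q.astype(int)],False,(255,0,0),1)
    for t in np.radians([12,102,192,282]):
        p=[[x0+r*np.cos(t),y0+r*np.sin(t),.134] for r in (.016,.058)]
        cv2.polylines(im,[((proj(c,p)-[290,130]+.5)*6).astype(int)],False,(255,255,0),1)
    cv2.imwrite("pics/ov.png",im)
E
```

```text
bolt [0.52072365 0.07650365 0.152     ] wheelc [0.51814504 0.07534801 0.135     ] foot [0.62506456 0.16095574 0.141     ]
0.13423554507331834 -24.262694475606942
[-167.57713547   99.825518    -80.30657018   12.57780598]
[[ 0.63607724  0.08083655  0.168     ]
 [ 0.59855639 -0.00818707  0.168     ]] -22.853997810716265
[[254. 221.]
 [435. 302.]
 [251. 287.]
 [374. 342.]
 [116. 240.]
 [138. 263.]
 [ 91. 223.]]
```

View pics/ov.png

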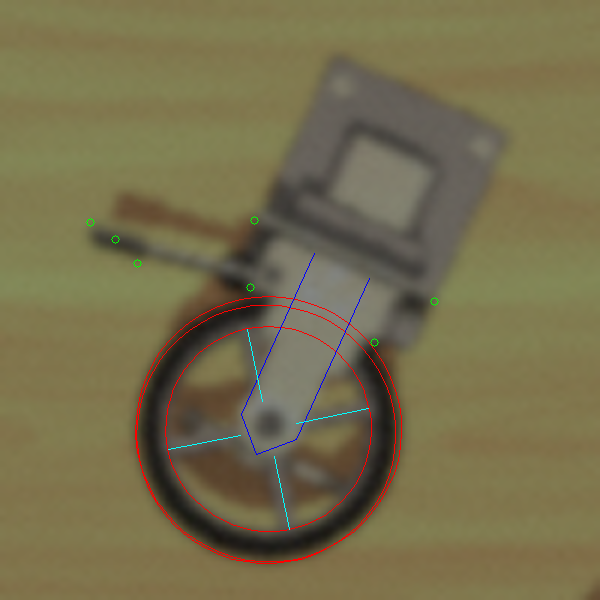

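```bash
python3 -m handwheel '[{"x":215,"y":400,"z":40,"gripper":0},{"x":215,"y":400,"z":40,"gripper":0},{"x":215,"y":400,"z":40,"gripper":0},{"x":215,"y":400,"z":40,"gripper":0},{"x":215,"y":400,"z":40,"gripper":0},{"x":215,"y":400,"z":40,"gripper":0},{"x":215,"y":400,"z":40,"gripper":0},{"x":215,"y":400,"z":40,"gripper":0}]' 40
python3 -m handwheel '[{"x":-10,"y":420,"z":20,"gripper":0},{"x":-10,"y":420,"z":20,"gripper":0},{"x":-10,"y":420,"z":20,"gripper":0},{"x":-10,"y":420,"z":20,"gripper":0},{"x":-10,"y":420,"z":20,"gripper":0},{"x":-10,"y":420,"z":20,"gripper":0},{"x":-10,"y":420,"z":20,"gripper":0},{"x":-10,"y":420,"z":20,"gripper":0}]'
python3 - <<'E'
from h import *
for n in ("side","top"):
    c=env.camera(n); p=proj(c,[.52,.076,.139])[0]; print(p)
    if n=="side":
        x,y=int(p[0])-50,int(p[1])-50; print(x,y); save(c,"side1.png",(x,y,x+100,y+100),6); cv2.imwrite("pics/s1full.png",cv2.cvtColor(c["pixels"],cv2.COLOR_RGB2BGR))
    for q in ["vise","fork","wheel","pedal"]:
        for b in env.boxes_of(q,n)[:2]: print(q,round(b["confidence"],2),np.round(w(c,b["point"]),3))
o=env.observe();print(o["joint_pos"])
E
```

```text
[322.37256724 203.42057992]
272 153
vise 0.65 [ 0.681 -0.016  0.018]
fork 0.27 [ 0.679 -0.016  0.019]
[334.2669078  200.77617543]
vise 0.55 [0.598 0.039 0.135]
fork 0.78 [0.573 0.059 0.147]
wheel 0.61 [0.515 0.084 0.138]
wheel 0.19 [0.577 0.06  0.151]
pedal 0.46 [0.598 0.038 0.135]
[-7.03010999e+01  2.42420029e+01  9.33866320e+01  1.15001313e-04
  6.23719430e+01 -1.08944048e+00]validation failed for argument at $[0]...
validation failed for argument at $[0]...
```

View pics/side1.png

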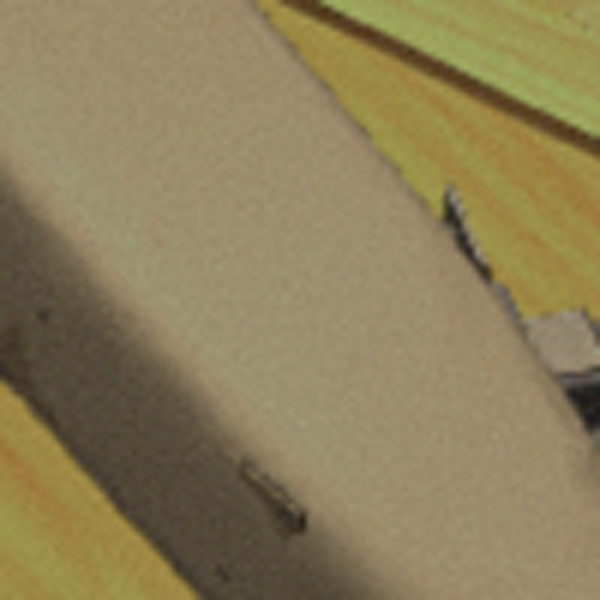

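The rows were refused, so the arm hasn't moved: the side view is still covered by the forearm. I'll write all seven keys.

```bash
python3 -m handwheel '[{"x":215,"y":400,"z":40,"ax":0,"ay":0,"az":0,"gripper":0},{"x":215,"y":400,"z":40,"ax":0,"ay":0,"az":0,"gripper":0},{"x":215,"y":400,"z":40,"ax":0,"ay":0,"az":0,"gripper":0},{"x":215,"y":400,"z":40,"ax":0,"ay":0,"az":0,"gripper":0},{"x":215,"y":400,"z":40,"ax":0,"ay":0,"az":0,"gripper":0},{"x":215,"y":400,"z":40,"ax":0,"ay":0,"az":0,"gripper":0},{"x":215,"y":400,"z":40,"ax":0,"ay":0,"az":0,"gripper":0},{"x":215,"y":400,"z":40,"ax":0,"ay":0,"az":0,"gripper":0}]' 40
```

```text
time_s: 2.5
tcp_pos: [0.4382, -0.1816, 0.272]
ee_rot: [180.0, -0.1, 21.0]
contact_force: [-0.3, -0.9, -0.6]
opening: 0.0002
grasp_force: 0.0
```

```bash

python3 -m handwheel '[{"x":-20,"y":420,"z":20,"ax":0,"ay":0,"az":-10,"gripper":0},{"x":-20,"y":420,"z":20,"ax":0,"ay":0,"az":-10,"gripper":0},{"x":-20,"y":420,"z":20,"ax":0,"ay":0,"az":-10,"gripper":0},{"x":-20,"y":420,"z":20,"ax":0,"ay":0,"az":-10,"gripper":0},{"x":-20,"y":420,"z":20,"ax":0,"ay":0,"az":-10,"gripper":0},{"x":-20,"y":420,"z":20,"ax":0,"ay":0,"az":-10,"gripper":0},{"x":-20,"y":420,"z":20,"ax":0,"ay":0,"az":-10,"gripper":0},{"x":-20,"y":420,"z":20,"ax":0,"ay":0,"az":-10,"gripper":0}]'
python3 - <<'E'
from h import *
for n in ("side","top"):
    c=env.camera(n); p=proj(c,[.52,.076,.139])[0]; print(p)
    if n=="side":
        x,y=int(p[0])-50,int(p[1])-50; print(x,y); save(c,"side2.png",(x,y,x+100,y+100),6)
    for q in ["vise","fork","wheel","pedal"]:
        for b in env.boxes_of(q,n)[:2]: print(q,round(b["confidence"],2),np.round(w(c,b["point"]),3))
o=env.observe();print(o["joint_pos"])
E
```

```text
time_s: 3.5
tcp_pos: [0.4166, 0.2388, 0.2916]
ee_rot: [-180.0, -0.1, 11.1]
contact_force: [-0.7, -0.6, 0.0]
opening: 0.0001
grasp_force: 0.0
[322.37256724 203.42057992]
272 153
vise 0.6 [0.577 0.025 0.116]
fork 0.7 [0.578 0.054 0.149]
wheel 0.55 [0.501 0.06  0.132]
pedal 0.58 [0.617 0.139 0.126]
[334.2669078  200.77617543]
vise 0.56 [0.597 0.038 0.133]
fork 0.8 [0.577 0.059 0.146]
fork 0.52 [ 0.413 -0.314  0.104]
wheel 0.75 [0.512 0.087 0.134]
[ 2.79801948e+01  7.53932169e+00  1.07897197e+02 -7.65158830e-04
  6.45591907e+01  1.07269277e+02]
```

View pics/side2.png

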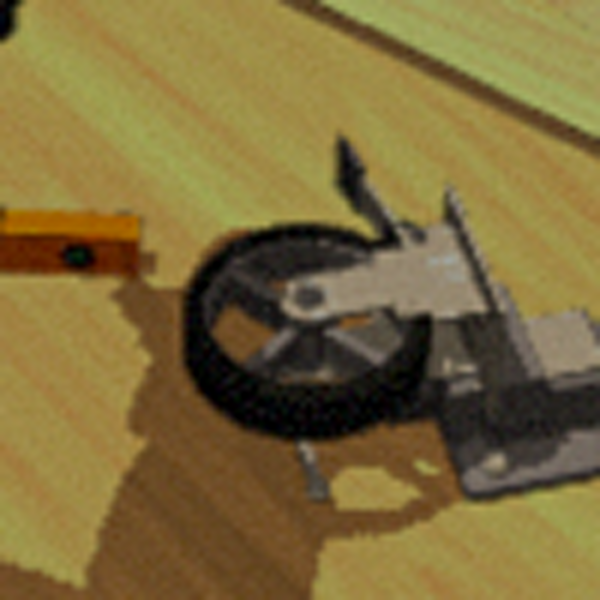

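```bash
python3 - <<'E'
from h import *
from scipy.optimize import least_squares as ls
s=env.camera("side");t=env.camera("top")
ps=lambda u,v:np.array([272+(u+.5)/6-.5,153+(v+.5)/6-.5]); pt=lambda u,v:np.array([290+(u+.5)/6-.5,130+(v+.5)/6-.5])
for n,a,b in [("bolt",ps(308,294),pt(268,424)),("foot top mid",ps(352,152),pt(119,241))]:
    r=ls(lambda X:np.r_[proj(s,X)[0]-a,proj(t,X)[0]-b],[.52,.08,.14]); print(n,r.x,r.fun)
print((proj(s,[[.52,.076,.152]])-[272,153]+.5)*6)
im=cv2.imread("pics/side2.png")
x0,y0=.5205,.0755
for yaw in(-24,):
    a=np.radians(yaw)
    W=lambda p,z:[x0+(p[0]*np.cos(a)-p[1]*np.sin(a))/1000,y0+(p[0]*np.sin(a)+p[1]*np.cos(a))/1000,z/1000]
    D=lambda P,col,cl:cv2.polylines(im,[((proj(s,P)-[272,153]+.5)*6).astype(int)],cl,col,1)
    th=np.linspace(0,2*np.pi,60)
    for r,z in((75,139),(58,139),(75,101),(4,152)): D([W((r*np.cos(q),r*np.sin(q)),z) for q in th],(0,0,255),True)
    D([W(p,148) for p in [(68,-34),(68,-17),(0,-17),(-12,-12),(-17,0),(-12,12),(0,17),(68,17),(68,42)]],(255,0,0),False)
    D([W((100,55),168),W((100,-55),168)],(0,255,0),False)
    D([W((65,106),141),W((59,140),141),W((59,140),99),W((65,106),99)],(0,255,0),True)
    for q in np.radians([11,101,191,281]): D([[x0+r*np.cos(q),y0+r*np.sin(q),.134] for r in(.016,.058)],(255,255,0),False)
cv2.imwrite("pics/ov2.png",im)
E
```

```text
bolt [0.52151918 0.07604373 0.1472888 ] [-0.15778854  0.01321298  0.08977938 -0.12097604]
foot top mid [0.62638886 0.16023147 0.13926492] [-0.41830472  0.04073114  0.22863045 -0.30601306]
[[305.83988065 290.19032669]]
```

View pics/ov2.png

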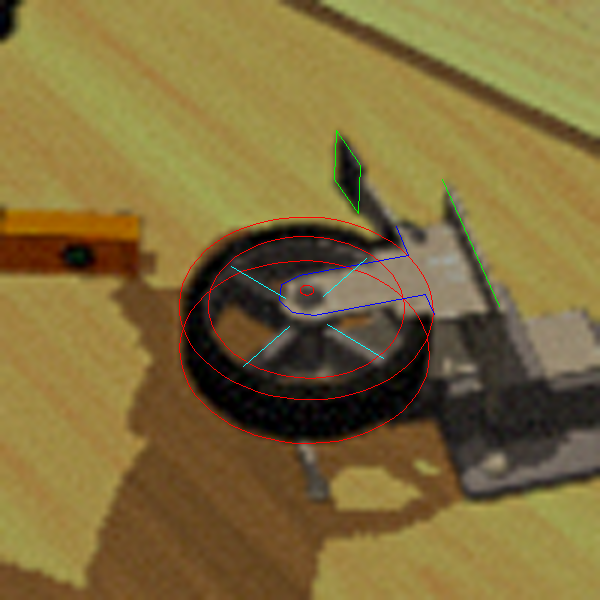

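```bash

python3 -m handwheel '[{"x":125,"y":-130,"z":-80,"ax":0,"ay":0,"az":-21,"gripper":0},{"x":125,"y":-130,"z":-80,"ax":0,"ay":0,"az":-21,"gripper":0},{"x":125,"y":-130,"z":-80,"ax":0,"ay":0,"az":-21,"gripper":0},{"x":125,"y":-130,"z":-80,"ax":0,"ay":0,"az":-21,"gripper":0},{"x":125,"y":-130,"z":-80,"ax":0,"ay":0,"az":-21,"gripper":0},{"x":125,"y":-130,"z":-80,"ax":0,"ay":0,"az":-21,"gripper":0}]'
python3 - <<'E'
from h import *
c=env.camera("side"); save(c,"side3.png",(272,123,372,223),6)
o=env.observe();print(o["joint_pos"],o["tcp_pos"],o["contact_force"])
E
```

```text
time_s: 4.85
tcp_pos: [0.5414, 0.1066, 0.212]
ee_rot: [-180.0, -0.0, -10.2]
contact_force: [-0.1, 0.2, 0.0]
opening: 0.0004
grasp_force: 0.0
[9.91167379e+00 1.94900772e+01 1.03673688e+02 1.34501870e-02
 5.67850410e+01 1.10039746e+02] [0.54137089 0.10673833 0.21210129] [ 0.17231832 -0.0116344  -0.17717864]
```

View pics/side3.png

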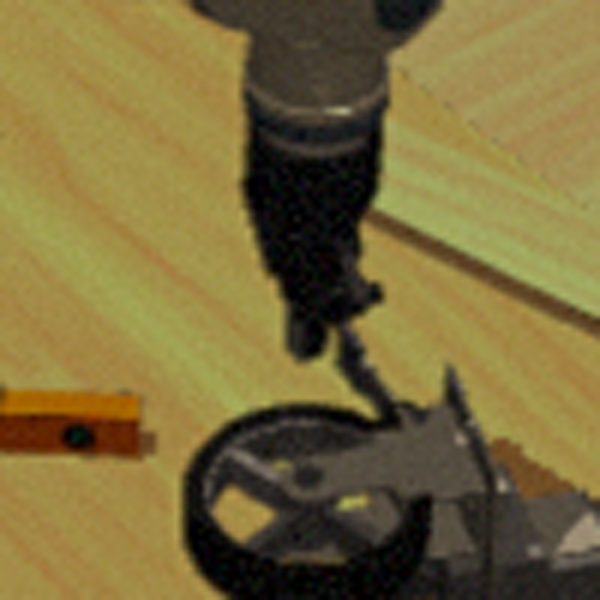

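```bash

python3 -m handwheel '[{"x":0,"y":0,"z":-40,"ax":0,"ay":0,"az":0,"gripper":0},{"x":0,"y":0,"z":-65,"ax":0,"ay":0,"az":0,"gripper":0},{"x":0,"y":0,"z":-80,"ax":0,"ay":0,"az":0,"gripper":0},{"x":0,"y":0,"z":-93,"ax":0,"ay":0,"az":0,"gripper":0},{"x":0,"y":0,"z":-93,"ax":0,"ay":0,"az":0,"gripper":0}]'
python3 - <<'E'
import numpy as np
c=np.array([521,75.5]); C=np.array([541.8,105.7])
# each call: 8 deg in 2 rows
for p in range(56,252,8):
    q=[c+37*np.array([np.cos(np.radians(a)),np.sin(np.radians(a))]) for a in(p,p+4,p+8)]
    print(p+8,*[np.round(v-q[0],1) for v in q[1:]])
E
```

```text
time_s: 5.52
tcp_pos: [0.5415, 0.106, 0.118]
ee_rot: [180.0, 0.0, -10.2]
contact_force: [0.2, 0.0, 0.0]
opening: 0.0002
grasp_force: 0.0
64 [-2.2  1.4] [-4.5  2.6]
72 [-2.4  1.1] [-4.8  1.9]
80 [-2.5  0.7] [-5.   1.2]
88 [-2.6  0.4] [-5.1  0.5]
96 [-2.6  0. ] [-5.2 -0.2]
104 [-2.6 -0.4] [-5.1 -0.9]
112 [-2.5 -0.7] [-4.9 -1.6]
120 [-2.4 -1.1] [-4.6 -2.3]
128 [-2.2 -1.4] [-4.3 -2.9]
136 [-2.  -1.7] [-3.8 -3.5]
144 [-1.7 -1.9] [-3.3 -4. ]
152 [-1.4 -2.1] [-2.7 -4.4]
160 [-1.1 -2.3] [-2.1 -4.7]
168 [-0.8 -2.5] [-1.4 -5. ]
176 [-0.4 -2.5] [-0.7 -5.1]
184 [-0.1 -2.6] [ 0.  -5.2]
192 [ 0.3 -2.6] [ 0.7 -5.1]
200 [ 0.6 -2.5] [ 1.4 -5. ]
208 [ 1.  -2.4] [ 2.1 -4.7]
216 [ 1.3 -2.2] [ 2.7 -4.4]
224 [ 1.6 -2. ] [ 3.3 -4. ]
232 [ 1.9 -1.8] [ 3.8 -3.5]
240 [ 2.1 -1.5] [ 4.3 -2.9]
248 [ 2.3 -1.2] [ 4.6 -2.3]
256 [ 2.4 -0.9] [ 4.9 -1.6]
```

```bash
{
python3 -m handwheel '[{"x":-2.2,"y":1.4,"z":0,"ax":0,"ay":0,"az":4,"gripper":0},{"x":-4.5,"y":2.6,"z":0,"ax":0,"ay":0,"az":8,"gripper":0}]'
python3 -m handwheel '[{"x":-2.4,"y":1.1,"z":0,"ax":0,"ay":0,"az":4,"gripper":0},{"x":-4.8,"y":1.9,"z":0,"ax":0,"ay":0,"az":8,"gripper":0}]'
python3 -m handwheel '[{"x":-2.5,"y":0.7,"z":0,"ax":0,"ay":0,"az":4,"gripper":0},{"x":-5.0,"y":1.2,"z":0,"ax":0,"ay":0,"az":8,"gripper":0}]'
python3 -m handwheel '[{"x":-2.6,"y":0.4,"z":0,"ax":0,"ay":0,"az":4,"gripper":0},{"x":-5.1,"y":0.5,"z":0,"ax":0,"ay":0,"az":8,"gripper":0}]'
python3 -m handwheel '[{"x":-2.6,"y":0,"z":0,"ax":0,"ay":0,"az":4,"gripper":0},{"x":-5.2,"y":-0.2,"z":0,"ax":0,"ay":0,"az":8,"gripper":0}]'
python3 -m handwheel '[{"x":-2.6,"y":-0.4,"z":0,"ax":0,"ay":0,"az":4,"gripper":0},{"x":-5.1,"y":-0.9,"z":0,"ax":0,"ay":0,"az":8,"gripper":0}]'
} | egrep 'time|tcp|rot|contact' | paste - - - -
```

```text
time_s: 5.78	tcp_pos: [0.538, 0.1085, 0.1193]	ee_rot: [-180.0, -0.1, -2.1]	contact_force: [-0.1, 0.2, 0.1]
time_s: 6.02	tcp_pos: [0.5332, 0.1104, 0.1194]	ee_rot: [-180.0, -0.1, 5.9]	contact_force: [-0.1, -0.3, 1.5]
time_s: 6.28	tcp_pos: [0.5282, 0.1116, 0.1194]	ee_rot: [180.0, -0.1, 13.9]	contact_force: [0.3, -0.3, 0.0]
time_s: 6.52	tcp_pos: [0.5236, 0.1124, 0.1195]	ee_rot: [180.0, -0.2, 21.9]	contact_force: [0.9, 0.7, -1.0]
time_s: 6.78	tcp_pos: [0.5185, 0.1122, 0.1196]	ee_rot: [180.0, -0.2, 29.9]	contact_force: [0.8, 1.7, 0.1]
time_s: 7.02	tcp_pos: [0.5133, 0.1113, 0.1196]	ee_rot: [179.9, -0.2, 37.9]	contact_force: [0.8, 1.7, 0.5]
```

```bash
{
python3 -m handwheel '[{"x":-2.5,"y":-0.7,"z":0,"ax":0,"ay":0,"az":4,"gripper":0},{"x":-4.9,"y":-1.6,"z":0,"ax":0,"ay":0,"az":8,"gripper":0}]'
python3 -m handwheel '[{"x":-2.4,"y":-1.1,"z":0,"ax":0,"ay":0,"az":4,"gripper":0},{"x":-4.6,"y":-2.3,"z":0,"ax":0,"ay":0,"az":8,"gripper":0}]'
python3 -m handwheel '[{"x":-2.2,"y":-1.4,"z":0,"ax":0,"ay":0,"az":4,"gripper":0},{"x":-4.3,"y":-2.9,"z":0,"ax":0,"ay":0,"az":8,"gripper":0}]'
python3 -m handwheel '[{"x":-2.0,"y":-1.7,"z":0,"ax":0,"ay":0,"az":4,"gripper":0},{"x":-3.8,"y":-3.5,"z":0,"ax":0,"ay":0,"az":8,"gripper":0}]'
python3 -m handwheel '[{"x":-1.7,"y":-1.9,"z":0,"ax":0,"ay":0,"az":4,"gripper":0},{"x":-3.3,"y":-4.0,"z":0,"ax":0,"ay":0,"az":8,"gripper":0}]'
python3 -m handwheel '[{"x":-1.4,"y":-2.1,"z":0,"ax":0,"ay":0,"az":4,"gripper":0},{"x":-2.7,"y":-4.4,"z":0,"ax":0,"ay":0,"az":8,"gripper":0}]'
} | egrep 'time|tcp|rot|contact' | paste - - - -
```

```text
time_s: 7.28	tcp_pos: [0.5083, 0.1097, 0.1195]	ee_rot: [179.9, -0.1, 45.9]	contact_force: [1.0, 2.3, 0.8]
time_s: 7.52	tcp_pos: [0.5036, 0.1074, 0.1195]	ee_rot: [179.9, -0.1, 53.9]	contact_force: [0.6, 3.0, -0.1]
time_s: 7.78	tcp_pos: [0.4992, 0.1045, 0.1195]	ee_rot: [179.9, -0.1, 61.9]	contact_force: [-0.7, 2.2, -0.3]
time_s: 8.02	tcp_pos: [0.4953, 0.1009, 0.1194]	ee_rot: [179.9, -0.1, 69.9]	contact_force: [-1.0, 1.8, 0.7]
time_s: 8.28	tcp_pos: [0.4918, 0.0969, 0.1194]	ee_rot: [179.9, -0.1, 77.9]	contact_force: [-0.3, 2.0, 0.7]
time_s: 8.52	tcp_pos: [0.489, 0.0925, 0.1194]	ee_rot: [179.9, -0.1, 85.9]	contact_force: [-0.4, 1.7, 1.8]
```

```bash
{
python3 -m handwheel '[{"x":-1.1,"y":-2.3,"z":0,"ax":0,"ay":0,"az":4,"gripper":0},{"x":-2.1,"y":-4.7,"z":0,"ax":0,"ay":0,"az":8,"gripper":0}]'
python3 -m handwheel '[{"x":-0.8,"y":-2.5,"z":0,"ax":0,"ay":0,"az":4,"gripper":0},{"x":-1.4,"y":-5.0,"z":0,"ax":0,"ay":0,"az":8,"gripper":0}]'
python3 -m handwheel '[{"x":-0.4,"y":-2.5,"z":0,"ax":0,"ay":0,"az":4,"gripper":0},{"x":-0.7,"y":-5.1,"z":0,"ax":0,"ay":0,"az":8,"gripper":0}]'
python3 -m handwheel '[{"x":-0.1,"y":-2.6,"z":0,"ax":0,"ay":0,"az":4,"gripper":0},{"x":0,"y":-5.2,"z":0,"ax":0,"ay":0,"az":8,"gripper":0}]'
python3 -m handwheel '[{"x":0.3,"y":-2.6,"z":0,"ax":0,"ay":0,"az":4,"gripper":0},{"x":0.7,"y":-5.1,"z":0,"ax":0,"ay":0,"az":8,"gripper":0}]'
python3 -m handwheel '[{"x":0.6,"y":-2.5,"z":0,"ax":0,"ay":0,"az":4,"gripper":0},{"x":1.4,"y":-5.0,"z":0,"ax":0,"ay":0,"az":8,"gripper":0}]'
} | egrep 'time|tcp|rot|contact' | paste - - - -
```

```text
time_s: 8.78	tcp_pos: [0.4869, 0.0878, 0.1194]	ee_rot: [179.9, -0.0, 93.9]	contact_force: [-1.6, 2.5, 0.8]
time_s: 9.02	tcp_pos: [0.4855, 0.0828, 0.1194]	ee_rot: [179.9, -0.0, 101.9]	contact_force: [-0.7, 2.1, 1.0]
time_s: 9.28	tcp_pos: [0.4848, 0.0776, 0.1193]	ee_rot: [179.9, -0.0, 109.9]	contact_force: [-0.5, 1.8, 0.8]
time_s: 9.52	tcp_pos: [0.4849, 0.0724, 0.1193]	ee_rot: [179.9, 0.0, 117.9]	contact_force: [-0.5, 1.5, 1.8]
time_s: 9.78	tcp_pos: [0.4858, 0.0674, 0.1194]	ee_rot: [179.9, 0.0, 125.9]	contact_force: [-0.7, 2.8, 0.2]
time_s: 10.02	tcp_pos: [0.4871, 0.0624, 0.1194]	ee_rot: [179.9, 0.0, 133.9]	contact_force: [-1.0, 2.5, 0.7]
```

```bash
{
python3 -m handwheel '[{"x":1.0,"y":-2.4,"z":0,"ax":0,"ay":0,"az":4,"gripper":0},{"x":2.1,"y":-4.7,"z":0,"ax":0,"ay":0,"az":8,"gripper":0}]'
python3 -m handwheel '[{"x":1.3,"y":-2.2,"z":0,"ax":0,"ay":0,"az":4,"gripper":0},{"x":2.7,"y":-4.4,"z":0,"ax":0,"ay":0,"az":8,"gripper":0}]'
python3 -m handwheel '[{"x":1.6,"y":-2.0,"z":0,"ax":0,"ay":0,"az":4,"gripper":0},{"x":3.3,"y":-4.0,"z":0,"ax":0,"ay":0,"az":8,"gripper":0}]'
python3 -m handwheel '[{"x":1.9,"y":-1.8,"z":0,"ax":0,"ay":0,"az":4,"gripper":0},{"x":3.8,"y":-3.5,"z":0,"ax":0,"ay":0,"az":8,"gripper":0}]'
python3 -m handwheel '[{"x":2.1,"y":-1.5,"z":0,"ax":0,"ay":0,"az":4,"gripper":0},{"x":4.3,"y":-2.9,"z":0,"ax":0,"ay":0,"az":8,"gripper":0}]'
python3 -m handwheel '[{"x":2.3,"y":-1.2,"z":0,"ax":0,"ay":0,"az":4,"gripper":0},{"x":4.6,"y":-2.3,"z":0,"ax":0,"ay":0,"az":8,"gripper":0}]'
} | egrep 'time|tcp|rot|contact' | paste - - - -
python3 - <<'E'
from h import *
for n,x,y in(("side",272,153),("top",290,130)):
    c=env.camera(n); im=cv2.cvtColor(c["pixels"],cv2.COLOR_RGB2BGR)[y:y+100,x:x+100]
    I=cv2.resize(im,None,fx=4,fy=4,interpolation=cv2.INTER_CUBIC); J=I if n=="side" else np.hstack([J,I])
cv2.imwrite("pics/both4.png",J)
E
```

```text
time_s: 10.28	tcp_pos: [0.4891, 0.0576, 0.1193]	ee_rot: [179.9, 0.0, 141.9]	contact_force: [-0.8, 1.9, -0.1]
time_s: 10.52	tcp_pos: [0.4917, 0.0532, 0.1193]	ee_rot: [179.9, 0.0, 149.9]	contact_force: [-0.5, 1.4, 0.4]
time_s: 10.78	tcp_pos: [0.4946, 0.0493, 0.1192]	ee_rot: [180.0, 0.0, 157.9]	contact_force: [-2.8, 2.1, 1.4]
time_s: 11.02	tcp_pos: [0.4971, 0.046, 0.119]	ee_rot: [180.0, -0.1, 165.9]	contact_force: [-5.9, 5.3, 3.5]
time_s: 11.28	tcp_pos: [0.5024, 0.0428, 0.119]	ee_rot: [180.0, -0.0, 173.9]	contact_force: [-1.6, 1.7, 0.3]
time_s: 11.52	tcp_pos: [0.5078, 0.0403, 0.1193]	ee_rot: [180.0, 0.1, -178.1]	contact_force: [0.0, 0.1, -0.5]
```

View pics/both4.png

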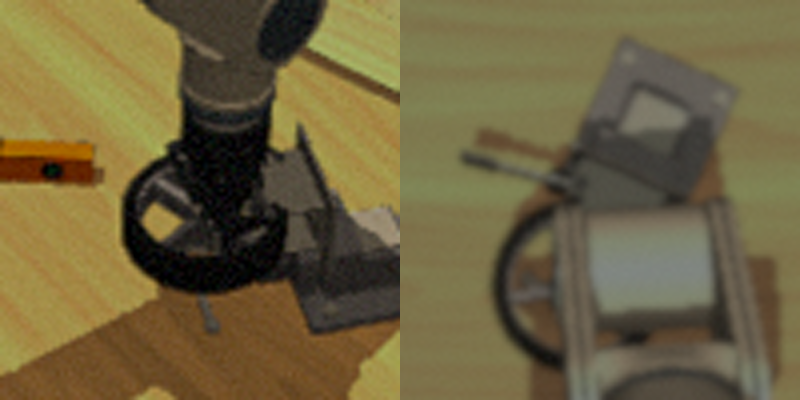

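The first pass was free for about 120°, then drag rose with the finger at polar angle about 231°. I'll go over it finely from the other side.

```bash
{
python3 -m handwheel '[{"x":-2,"y":1.2,"z":0,"ax":0,"ay":0,"az":-10,"gripper":0},{"x":-4,"y":2.4,"z":0,"ax":0,"ay":0,"az":-20,"gripper":0},{"x":-6,"y":3.6,"z":0,"ax":0,"ay":0,"az":-30,"gripper":0},{"x":-8,"y":5,"z":0,"ax":0,"ay":0,"az":-40,"gripper":0},{"x":-10,"y":6.4,"z":0,"ax":0,"ay":0,"az":-50,"gripper":0},{"x":-11.5,"y":7.4,"z":0,"ax":0,"ay":0,"az":-60,"gripper":0},{"x":-12.3,"y":8.1,"z":0,"ax":0,"ay":0,"az":-70,"gripper":0},{"x":-12.3,"y":8.1,"z":0,"ax":0,"ay":0,"az":-71,"gripper":0}]'
python3 -m handwheel '[{"x":-2.4,"y":2.6,"z":0,"ax":0,"ay":0,"az":-5,"gripper":0},{"x":-4.3,"y":5.4,"z":0,"ax":0,"ay":0,"az":-10,"gripper":0},{"x":-5.8,"y":7.6,"z":0,"ax":0,"ay":0,"az":-15,"gripper":0}]'
} | egrep 'time|tcp|rot|contact' | paste - - - -
python3 - <<'E'
import numpy as np
q=lambda a:37*np.array([np.cos(np.radians(a)),np.sin(np.radians(a))])
for p in range(210,150,-3): print(p-3,np.round(q(p-1.5)-q(p),1),np.round(q(p-3)-q(p),1))
E
```

```text
time_s: 12.62	tcp_pos: [0.4952, 0.0484, 0.1188]	ee_rot: [179.9, 0.0, 110.8]	contact_force: [0.3, -0.3, 0.5]
time_s: 13.0	tcp_pos: [0.4893, 0.0555, 0.1187]	ee_rot: [180.0, 0.0, 95.8]	contact_force: [-0.3, -4.6, 0.1]
207 [-0.5  0.8] [-0.9  1.7]
204 [-0.4  0.9] [-0.8  1.7]
201 [-0.4  0.9] [-0.7  1.8]
198 [-0.3  0.9] [-0.6  1.8]
195 [-0.3  0.9] [-0.6  1.9]
192 [-0.2  0.9] [-0.5  1.9]
189 [-0.2  1. ] [-0.4  1.9]
186 [-0.1  1. ] [-0.3  1.9]
183 [-0.1  1. ] [-0.2  1.9]
180 [-0.  1.] [-0.1  1.9]
177 [0. 1.] [0.1 1.9]
174 [0.1 1. ] [0.2 1.9]
171 [0.1 1. ] [0.3 1.9]
168 [0.2 1. ] [0.4 1.9]
165 [0.2 0.9] [0.5 1.9]
162 [0.3 0.9] [0.6 1.9]
159 [0.3 0.9] [0.6 1.8]
156 [0.4 0.9] [0.7 1.8]
153 [0.4 0.9] [0.8 1.7]
150 [0.5 0.9] [0.9 1.7]
```

```bash
{
python3 -m handwheel '[{"x":-0.5,"y":0.8,"z":0,"ax":0,"ay":0,"az":-1.5,"gripper":0},{"x":-0.9,"y":1.7,"z":0,"ax":0,"ay":0,"az":-3,"gripper":0}]'
python3 -m handwheel '[{"x":-0.4,"y":0.9,"z":0,"ax":0,"ay":0,"az":-1.5,"gripper":0},{"x":-0.8,"y":1.7,"z":0,"ax":0,"ay":0,"az":-3,"gripper":0}]'
python3 -m handwheel '[{"x":-0.4,"y":0.9,"z":0,"ax":0,"ay":0,"az":-1.5,"gripper":0},{"x":-0.7,"y":1.8,"z":0,"ax":0,"ay":0,"az":-3,"gripper":0}]'
python3 -m handwheel '[{"x":-0.3,"y":0.9,"z":0,"ax":0,"ay":0,"az":-1.5,"gripper":0},{"x":-0.6,"y":1.8,"z":0,"ax":0,"ay":0,"az":-3,"gripper":0}]'
python3 -m handwheel '[{"x":-0.3,"y":0.9,"z":0,"ax":0,"ay":0,"az":-1.5,"gripper":0},{"x":-0.6,"y":1.9,"z":0,"ax":0,"ay":0,"az":-3,"gripper":0}]'
python3 -m handwheel '[{"x":-0.2,"y":0.9,"z":0,"ax":0,"ay":0,"az":-1.5,"gripper":0},{"x":-0.5,"y":1.9,"z":0,"ax":0,"ay":0,"az":-3,"gripper":0}]'
python3 -m handwheel '[{"x":-0.2,"y":1,"z":0,"ax":0,"ay":0,"az":-1.5,"gripper":0},{"x":-0.4,"y":1.9,"z":0,"ax":0,"ay":0,"az":-3,"gripper":0}]'
python3 -m handwheel '[{"x":-0.1,"y":1,"z":0,"ax":0,"ay":0,"az":-1.5,"gripper":0},{"x":-0.3,"y":1.9,"z":0,"ax":0,"ay":0,"az":-3,"gripper":0}]'
python3 -m handwheel '[{"x":-0.1,"y":1,"z":0,"ax":0,"ay":0,"az":-1.5,"gripper":0},{"x":-0.2,"y":1.9,"z":0,"ax":0,"ay":0,"az":-3,"gripper":0}]'
python3 -m handwheel '[{"x":0,"y":1,"z":0,"ax":0,"ay":0,"az":-1.5,"gripper":0},{"x":-0.1,"y":1.9,"z":0,"ax":0,"ay":0,"az":-3,"gripper":0}]'
} | egrep 'time|tcp|rot|contact' | paste - - - -
```

```text
time_s: 13.25	tcp_pos: [0.4884, 0.057, 0.1186]	ee_rot: [180.0, 0.1, 92.9]	contact_force: [-0.1, -6.1, 2.1]
time_s: 13.5	tcp_pos: [0.4876, 0.0594, 0.1185]	ee_rot: [180.0, -0.0, 89.8]	contact_force: [-1.0, 0.1, 0.3]
time_s: 13.75	tcp_pos: [0.4868, 0.0612, 0.1184]	ee_rot: [180.0, -0.0, 86.7]	contact_force: [-0.3, -2.1, 1.4]
time_s: 14.0	tcp_pos: [0.4861, 0.063, 0.1183]	ee_rot: [-180.0, 0.0, 83.7]	contact_force: [0.1, -1.8, 1.1]
time_s: 14.25	tcp_pos: [0.4855, 0.0649, 0.1183]	ee_rot: [-180.0, 0.0, 80.7]	contact_force: [-0.2, 0.2, 0.8]
time_s: 14.5	tcp_pos: [0.485, 0.0669, 0.1183]	ee_rot: [-180.0, -0.0, 77.7]	contact_force: [0.2, 0.3, -0.8]
time_s: 14.75	tcp_pos: [0.4847, 0.0688, 0.1183]	ee_rot: [180.0, -0.0, 74.7]	contact_force: [-0.7, 0.5, -0.1]
time_s: 15.0	tcp_pos: [0.4844, 0.0705, 0.1183]	ee_rot: [180.0, 0.0, 71.7]	contact_force: [-0.1, -0.9, -0.5]
time_s: 15.25	tcp_pos: [0.4842, 0.0723, 0.1183]	ee_rot: [180.0, 0.0, 68.7]	contact_force: [1.1, -1.6, 1.3]
time_s: 15.5	tcp_pos: [0.484, 0.0743, 0.1183]	ee_rot: [180.0, 0.0, 65.7]	contact_force: [0.4, -2.5, 0.4]
```

```bash
{
python3 -m handwheel '[{"x":0,"y":-3,"z":0,"ax":0,"ay":0,"az":10,"gripper":0},{"x":0.2,"y":-6,"z":0,"ax":0,"ay":0,"az":20,"gripper":0},{"x":0.8,"y":-8.5,"z":0,"ax":0,"ay":0,"az":30,"gripper":0},{"x":1.6,"y":-10.8,"z":0,"ax":0,"ay":0,"az":40,"gripper":0},{"x":1.6,"y":-10.8,"z":0,"ax":0,"ay":0,"az":50,"gripper":0},{"x":1.6,"y":-10.8,"z":0,"ax":0,"ay":0,"az":60,"gripper":0},{"x":1.6,"y":-10.8,"z":0,"ax":0,"ay":0,"az":65,"gripper":0}]'
python3 -m handwheel '[{"x":0.3,"y":-0.9,"z":0,"ax":0,"ay":0,"az":1.5,"gripper":0},{"x":0.6,"y":-1.8,"z":0,"ax":0,"ay":0,"az":3,"gripper":0}]'
python3 -m handwheel '[{"x":0.3,"y":-0.9,"z":0,"ax":0,"ay":0,"az":1.5,"gripper":0},{"x":0.7,"y":-1.8,"z":0,"ax":0,"ay":0,"az":3,"gripper":0}]'
python3 -m handwheel '[{"x":0.4,"y":-0.9,"z":0,"ax":0,"ay":0,"az":1.5,"gripper":0},{"x":0.8,"y":-1.8,"z":0,"ax":0,"ay":0,"az":3,"gripper":0}]'
python3 -m handwheel '[{"x":0.4,"y":-0.9,"z":0,"ax":0,"ay":0,"az":1.5,"gripper":0},{"x":0.8,"y":-1.7,"z":0,"ax":0,"ay":0,"az":3,"gripper":0}]'
python3 -m handwheel '[{"x":0.4,"y":-0.9,"z":0,"ax":0,"ay":0,"az":1.5,"gripper":0},{"x":0.9,"y":-1.7,"z":0,"ax":0,"ay":0,"az":3,"gripper":0}]'
} | egrep 'time|tcp|rot|contact' | paste - - - -
python3 - <<'E'
import numpy as np
q=lambda a:37*np.array([np.cos(np.radians(a)),np.sin(np.radians(a))])
for p in range(212,250,2): print(p+2,np.round(q(p+1)-q(p),1),np.round(q(p+2)-q(p),1))
E
```

```text
time_s: 16.38	tcp_pos: [0.4856, 0.0638, 0.1183]	ee_rot: [180.0, -0.0, 130.9]	contact_force: [-0.4, -0.4, 0.8]
time_s: 16.62	tcp_pos: [0.4862, 0.0618, 0.1183]	ee_rot: [180.0, -0.0, 133.8]	contact_force: [-0.3, 0.3, -1.5]
time_s: 16.88	tcp_pos: [0.487, 0.0598, 0.1183]	ee_rot: [180.0, -0.0, 136.9]	contact_force: [0.0, 0.2, -0.1]
time_s: 17.12	tcp_pos: [0.4878, 0.058, 0.1183]	ee_rot: [-180.0, -0.0, 139.9]	contact_force: [0.1, -0.3, -0.4]
time_s: 17.38	tcp_pos: [0.4885, 0.0564, 0.1183]	ee_rot: [-180.0, -0.0, 142.9]	contact_force: [-0.4, -0.3, 0.6]
time_s: 17.62	tcp_pos: [0.4894, 0.0546, 0.1183]	ee_rot: [-180.0, -0.0, 145.9]	contact_force: [-0.1, 0.4, -0.6]
214 [ 0.3 -0.5] [ 0.7 -1.1]
216 [ 0.4 -0.5] [ 0.7 -1.1]
218 [ 0.4 -0.5] [ 0.8 -1. ]
220 [ 0.4 -0.5] [ 0.8 -1. ]
222 [ 0.4 -0.5] [ 0.8 -1. ]
224 [ 0.4 -0.5] [ 0.9 -0.9]
226 [ 0.5 -0.5] [ 0.9 -0.9]
228 [ 0.5 -0.4] [ 0.9 -0.9]
230 [ 0.5 -0.4] [ 1.  -0.8]
232 [ 0.5 -0.4] [ 1.  -0.8]
234 [ 0.5 -0.4] [ 1.  -0.8]
236 [ 0.5 -0.4] [ 1.1 -0.7]
238 [ 0.5 -0.4] [ 1.1 -0.7]
240 [ 0.6 -0.3] [ 1.1 -0.7]
242 [ 0.6 -0.3] [ 1.1 -0.6]
244 [ 0.6 -0.3] [ 1.2 -0.6]
246 [ 0.6 -0.3] [ 1.2 -0.5]
248 [ 0.6 -0.3] [ 1.2 -0.5]
250 [ 0.6 -0.2] [ 1.2 -0.5]
```

```bash
{
python3 -m handwheel '[{"x":0.3,"y":-0.5,"z":0,"ax":0,"ay":0,"az":1,"gripper":0},{"x":0.7,"y":-1.1,"z":0,"ax":0,"ay":0,"az":2,"gripper":0}]'
python3 -m handwheel '[{"x":0.4,"y":-0.5,"z":0,"ax":0,"ay":0,"az":1,"gripper":0},{"x":0.7,"y":-1.1,"z":0,"ax":0,"ay":0,"az":2,"gripper":0}]'
python3 -m handwheel '[{"x":0.4,"y":-0.5,"z":0,"ax":0,"ay":0,"az":1,"gripper":0},{"x":0.8,"y":-1.0,"z":0,"ax":0,"ay":0,"az":2,"gripper":0}]'
python3 -m handwheel '[{"x":0.4,"y":-0.5,"z":0,"ax":0,"ay":0,"az":1,"gripper":0},{"x":0.8,"y":-1.0,"z":0,"ax":0,"ay":0,"az":2,"gripper":0}]'
python3 -m handwheel '[{"x":0.4,"y":-0.5,"z":0,"ax":0,"ay":0,"az":1,"gripper":0},{"x":0.8,"y":-1.0,"z":0,"ax":0,"ay":0,"az":2,"gripper":0}]'
python3 -m handwheel '[{"x":0.4,"y":-0.5,"z":0,"ax":0,"ay":0,"az":1,"gripper":0},{"x":0.9,"y":-0.9,"z":0,"ax":0,"ay":0,"az":2,"gripper":0}]'
python3 -m handwheel '[{"x":0.5,"y":-0.5,"z":0,"ax":0,"ay":0,"az":1,"gripper":0},{"x":0.9,"y":-0.9,"z":0,"ax":0,"ay":0,"az":2,"gripper":0}]'
python3 -m handwheel '[{"x":0.5,"y":-0.4,"z":0,"ax":0,"ay":0,"az":1,"gripper":0},{"x":0.9,"y":-0.9,"z":0,"ax":0,"ay":0,"az":2,"gripper":0}]'
} | egrep 'time|tcp|rot|contact' | paste - - - -
```

```text
time_s: 17.88	tcp_pos: [0.4901, 0.0536, 0.1183]	ee_rot: [-180.0, -0.0, 147.9]	contact_force: [1.1, -1.5, 0.0]
time_s: 18.12	tcp_pos: [0.4908, 0.0525, 0.1183]	ee_rot: [180.0, -0.0, 149.9]	contact_force: [-0.3, 0.3, -0.1]
time_s: 18.38	tcp_pos: [0.4915, 0.0516, 0.1183]	ee_rot: [-180.0, -0.0, 151.9]	contact_force: [0.0, 2.1, 0.7]
time_s: 18.62	tcp_pos: [0.4924, 0.0505, 0.1183]	ee_rot: [-180.0, -0.0, 153.9]	contact_force: [-1.9, 1.2, 1.1]
time_s: 18.88	tcp_pos: [0.4931, 0.0495, 0.1183]	ee_rot: [-180.0, -0.0, 155.9]	contact_force: [-1.2, 3.0, 1.3]
time_s: 19.12	tcp_pos: [0.4939, 0.0486, 0.1183]	ee_rot: [-180.0, -0.0, 157.9]	contact_force: [-2.0, 2.4, 0.7]
time_s: 19.38	tcp_pos: [0.4948, 0.0478, 0.1183]	ee_rot: [-180.0, -0.0, 159.9]	contact_force: [-2.9, 3.5, 0.4]
time_s: 19.62	tcp_pos: [0.4956, 0.0469, 0.1182]	ee_rot: [-180.0, -0.0, 161.9]	contact_force: [-4.1, 3.7, 2.1]
```

```bash
{
python3 -m handwheel '[{"x":0.25,"y":-0.2,"z":0,"ax":0,"ay":0,"az":0.5,"gripper":0},{"x":0.5,"y":-0.4,"z":0,"ax":0,"ay":0,"az":1,"gripper":0}]'
python3 -m handwheel '[{"x":0.25,"y":-0.2,"z":0,"ax":0,"ay":0,"az":0.5,"gripper":0},{"x":0.5,"y":-0.4,"z":0,"ax":0,"ay":0,"az":1,"gripper":0}]'
python3 -m handwheel '[{"x":0.25,"y":-0.2,"z":0,"ax":0,"ay":0,"az":0.5,"gripper":0},{"x":0.5,"y":-0.4,"z":0,"ax":0,"ay":0,"az":1,"gripper":0}]'
python3 -m handwheel '[{"x":0.25,"y":-0.2,"z":0,"ax":0,"ay":0,"az":0.5,"gripper":0},{"x":0.5,"y":-0.4,"z":0,"ax":0,"ay":0,"az":1,"gripper":0}]'
python3 -m handwheel '[{"x":0.25,"y":-0.2,"z":0,"ax":0,"ay":0,"az":0.5,"gripper":0},{"x":0.5,"y":-0.4,"z":0,"ax":0,"ay":0,"az":1,"gripper":0}]'
} | egrep 'time|tcp|rot|contact' | paste - - - -
```

```text
time_s: 19.88	tcp_pos: [0.4957, 0.0466, 0.1182]	ee_rot: [-180.0, -0.1, 162.8]	contact_force: [-5.9, 5.4, 3.1]
time_s: 20.12	tcp_pos: [0.496, 0.0463, 0.1182]	ee_rot: [-180.0, -0.1, 163.8]	contact_force: [-5.5, 4.1, 3.5]
time_s: 20.38	tcp_pos: [0.4967, 0.0457, 0.1182]	ee_rot: [-180.0, -0.1, 164.8]	contact_force: [-3.5, 3.4, 2.0]
time_s: 20.62	tcp_pos: [0.4988, 0.0449, 0.1185]	ee_rot: [180.0, 0.1, 165.8]	contact_force: [-0.0, 0.3, 0.3]
time_s: 20.88	tcp_pos: [0.4989, 0.0446, 0.1184]	ee_rot: [180.0, 0.0, 166.8]	contact_force: [-1.0, 0.6, -0.2]
```

```bash
cat > prof.py <<'E'
from h import *
def prof(n,A,c0=(.5215,.0757)):
    c=env.camera(n); im=cv2.GaussianBlur(c["pixels"].astype(np.float32),(3,3),0)
    d=proj(c,[c0[0],c0[1],.134])[0]*0
    r=np.linspace(.026,.052,14)
    out=[]
    for a in np.radians(A):
        p=proj(c,[[c0[0]+q*np.cos(a),c0[1]+q*np.sin(a),.132] for q in r]).astype(np.float32)
        v=cv2.remap(im,p[:,:1],p[:,1:],cv2.INTER_LINEAR)[:,0]
        out.append(np.r_[v.mean(0),v.max(1).std()])
    return np.array(out)
E
python3 - <<'E'
from prof import *
A=np.arange(0,360,5)
t0=cv2.imread("pics/topc.png")
for n in("top","side"):
    P=prof(n,A); print(n); print([(int(a),int(p[0]),int(p[2])) for a,p in zip(A,P)])
c=env.camera("top");s=env.camera("side")
a=cv2.cvtColor(c["pixels"],cv2.COLOR_RGB2BGR)[165:225,305:365]; b=cv2.cvtColor(s["pixels"],cv2.COLOR_RGB2BGR)[175:235,292:352]
cv2.imwrite("pics/now5.png",np.clip(1.7*np.hstack([cv2.resize(k,(400,400),interpolation=cv2.INTER_CUBIC).astype(float) for k in(a,b)]),0,255))
E
```

```text
top
[(0, 95, 73), (5, 94, 71), (10, 97, 73), (15, 97, 73), (20, 97, 73), (25, 99, 74), (30, 100, 75), (35, 99, 73), (40, 97, 68), (45, 94, 63), (50, 93, 60), (55, 94, 59), (60, 97, 60), (65, 95, 59), (70, 90, 57), (75, 88, 61), (80, 89, 70), (85, 89, 75), (90, 85, 70), (95, 82, 60), (100, 81, 52), (105, 82, 50), (110, 83, 49), (115, 84, 50), (120, 85, 51), (125, 87, 53), (130, 87, 54), (135, 87, 55), (140, 87, 57), (145, 89, 61), (150, 92, 66), (155, 95, 70), (160, 98, 73), (165, 99, 74), (170, 98, 74), (175, 100, 75), (180, 102, 77), (185, 98, 75), (190, 89, 68), (195, 84, 65), (200, 86, 69), (205, 92, 76), (210, 99, 83), (215, 106, 89), (220, 111, 96), (225, 117, 102), (230, 122, 107), (235, 125, 112), (240, 127, 116), (245, 128, 119), (250, 127, 121), (255, 127, 124), (260, 127, 126), (265, 127, 128), (270, 127, 128), (275, 127, 127), (280, 127, 125), (285, 127, 122), (290, 128, 120), (295, 127, 117), (300, 127, 114), (305, 127, 112), (310, 127, 109), (315, 127, 106), (320, 126, 103), (325, 124, 100), (330, 122, 97), (335, 119, 94), (340, 116, 92), (345, 113, 88), (350, 109, 85), 
[... 499 characters left out ...]
165, 144, 66), (170, 117, 61), (175, 84, 54), (180, 59, 46), (185, 45, 39), (190, 39, 34), (195, 37, 31), (200, 39, 33), (205, 45, 37), (210, 48, 38), (215, 45, 34), (220, 40, 29), (225, 37, 28), (230, 31, 25), (235, 19, 16), (240, 11, 9), (245, 9, 8), (250, 14, 10), (255, 22, 17), (260, 31, 25), (265, 36, 29), (270, 39, 31), (275, 40, 31), (280, 40, 31), (285, 40, 31), (290, 40, 32), (295, 41, 33), (300, 42, 34), (305, 45, 36), (310, 46, 36), (315, 48, 37), (320, 50, 39), (325, 57, 43), (330, 64, 49), (335, 69, 52), (340, 68, 51), (345, 62, 46), (350, 54, 41), (355, 47, 36)][ WARN:0@6.600] global loadsave.cpp:1063 imwrite_ Unsupported depth image for selected encoder is fallbacked to CV_8U.
```

```bash
{
python3 -m handwheel '[{"x":0.2,"y":-0.15,"z":0,"ax":0,"ay":0,"az":0.5,"gripper":0},{"x":0.5,"y":-0.35,"z":0,"ax":0,"ay":0,"az":1,"gripper":0}]'
python3 -m handwheel '[{"x":0.2,"y":-0.15,"z":0,"ax":0,"ay":0,"az":0.5,"gripper":0},{"x":0.5,"y":-0.35,"z":0,"ax":0,"ay":0,"az":1,"gripper":0}]'
python3 -m handwheel '[{"x":0.2,"y":-0.15,"z":0,"ax":0,"ay":0,"az":0.5,"gripper":0},{"x":0.5,"y":-0.35,"z":0,"ax":0,"ay":0,"az":1,"gripper":0},{"x":0.5,"y":-0.35,"z":0,"ax":0,"ay":0,"az":1,"gripper":0}]'
} | egrep 'time|tcp|rot|contact' | paste - - - -
python3 - <<'E'
from prof import *
A=np.arange(64,112,3)
for k in range(2):
    P=prof("top",A); r=P[:,2]/P[:,0]; print(np.round(r,2), (A*(r-r.min())**2).sum()/((r-r.min())**2).sum())
E
```

```text
time_s: 21.32	tcp_pos: [0.499, 0.0444, 0.1183]	ee_rot: [-180.0, 0.0, 167.8]	contact_force: [-0.3, 0.8, 0.0]
time_s: 21.58	tcp_pos: [0.4994, 0.0441, 0.1183]	ee_rot: [-180.0, -0.0, 168.8]	contact_force: [-0.4, -0.0, -0.2]
time_s: 21.95	tcp_pos: [0.4996, 0.0438, 0.1183]	ee_rot: [-180.0, -0.0, 169.8]	contact_force: [-1.4, 0.6, 1.6]
[0.62 0.62 0.63 0.66 0.7  0.76 0.81 0.84 0.84 0.79 0.74 0.67 0.62 0.59
 0.57 0.57] 85.35357175880442
[0.63 0.62 0.63 0.66 0.7  0.76 0.81 0.83 0.83 0.79 0.74 0.67 0.62 0.59
 0.58 0.57] 85.3985288635009
```

```bash
{
python3 -m handwheel '[{"x":-3,"y":2.2,"z":0,"ax":0,"ay":0,"az":0,"gripper":0},{"x":-5.5,"y":4.4,"z":0,"ax":0,"ay":0,"az":-10,"gripper":0},{"x":-7.5,"y":6.6,"z":0,"ax":0,"ay":0,"az":-20,"gripper":0},{"x":-8.5,"y":8,"z":0,"ax":0,"ay":0,"az":-30,"gripper":0},{"x":-8.5,"y":8,"z":0,"ax":0,"ay":0,"az":-40,"gripper":0},{"x":-8.5,"y":8,"z":0,"ax":0,"ay":0,"az":-50,"gripper":0},{"x":-8.5,"y":8,"z":0,"ax":0,"ay":0,"az":-60,"gripper":0},{"x":-8.5,"y":8,"z":0,"ax":0,"ay":0,"az":-70,"gripper":0}]'
python3 -m handwheel '[{"x":-1.1,"y":1.5,"z":0,"ax":0,"ay":0,"az":-3,"gripper":0},{"x":-2.2,"y":3.1,"z":0,"ax":0,"ay":0,"az":-6,"gripper":0},{"x":-2.2,"y":3.1,"z":0,"ax":0,"ay":0,"az":-6,"gripper":0}]'
} | egrep 'time|tcp|rot|contact' | paste - - - -
python3 - <<'E'
from prof import *
A=np.arange(64,112,3)
P=prof("top",A); r=P[:,2]/P[:,0]; print(np.round(r,2), (A*(r-r.min())**2).sum()/((r-r.min())**2).sum())
o=env.observe();p=o["tcp_pos"]*1000;print(p,np.degrees(np.arctan2(p[1]-75.5,p[0]-521))%360)
E
```

```text
time_s: 23.05	tcp_pos: [0.4916, 0.0518, 0.1184]	ee_rot: [180.0, 0.0, 99.5]	contact_force: [0.4, 0.1, 0.7]
time_s: 23.42	tcp_pos: [0.4893, 0.055, 0.1184]	ee_rot: [180.0, 0.0, 93.8]	contact_force: [-0.1, -0.6, -1.1]
[0.72 0.72 0.72 0.73 0.75 0.78 0.8  0.81 0.81 0.79 0.77 0.74 0.73 0.72
 0.72 0.72] 85.91491413619175
[489.31829473  54.89784953 118.3575528 ] 213.03536157006596
```

```bash
{
python3 -m handwheel '[{"x":-0.5,"y":0.8,"z":0,"ax":0,"ay":0,"az":-1.5,"gripper":0},{"x":-1.0,"y":1.7,"z":0,"ax":0,"ay":0,"az":-3,"gripper":0}]'
python3 -m handwheel '[{"x":-0.5,"y":0.8,"z":0,"ax":0,"ay":0,"az":-1.5,"gripper":0},{"x":-0.9,"y":1.7,"z":0,"ax":0,"ay":0,"az":-3,"gripper":0}]'
python3 -m handwheel '[{"x":-0.2,"y":0.4,"z":0,"ax":0,"ay":0,"az":-0.7,"gripper":0},{"x":-0.4,"y":0.8,"z":0,"ax":0,"ay":0,"az":-1.5,"gripper":0}]'
python3 -m handwheel '[{"x":-0.2,"y":0.4,"z":0,"ax":0,"ay":0,"az":-0.7,"gripper":0},{"x":-0.4,"y":0.9,"z":0,"ax":0,"ay":0,"az":-1.5,"gripper":0}]'
python3 -m handwheel '[{"x":-0.2,"y":0.4,"z":0,"ax":0,"ay":0,"az":-0.7,"gripper":0},{"x":-0.4,"y":0.9,"z":0,"ax":0,"ay":0,"az":-1.5,"gripper":0}]'
} | egrep 'time|tcp|rot|contact' | paste - - - -
python3 - <<'E'
from prof import *
A=np.arange(64,112,3)
P=prof("top",A); r=P[:,2]/P[:,0]; print(np.round(r,2), (A*(r-r.min())**2).sum()/((r-r.min())**2).sum())
o=env.observe();p=o["tcp_pos"]*1000;print(p,np.degrees(np.arctan2(p[1]-75.5,p[0]-521))%360,o["contact_force"])
E
```

```text
time_s: 23.72	tcp_pos: [0.4882, 0.0566, 0.1183]	ee_rot: [180.0, -0.0, 90.7]	contact_force: [-0.9, -0.3, 0.1]
time_s: 23.98	tcp_pos: [0.4873, 0.0583, 0.1183]	ee_rot: [180.0, 0.0, 87.7]	contact_force: [-0.1, 0.7, -1.3]
time_s: 24.22	tcp_pos: [0.4869, 0.0591, 0.1183]	ee_rot: [-180.0, -0.0, 86.2]	contact_force: [-0.2, -0.4, 0.5]
time_s: 24.48	tcp_pos: [0.4865, 0.06, 0.1183]	ee_rot: [180.0, -0.0, 84.7]	contact_force: [0.2, -0.2, 0.8]
time_s: 24.72	tcp_pos: [0.4861, 0.0609, 0.1183]	ee_rot: [180.0, 0.0, 83.2]	contact_force: [-0.5, -0.5, 0.5]
[0.76 0.76 0.75 0.75 0.76 0.77 0.77 0.78 0.77 0.76 0.76 0.75 0.75 0.75
 0.76 0.77] 87.8731800899222
[486.08197309  60.92383394 118.32790793] 202.65758767304067 [-0.03768072 -0.40382435 -0.03074364]
```

```bash
{
python3 -m handwheel '[{"x":0,"y":0,"z":30,"ax":0,"ay":0,"az":0,"gripper":0},{"x":0,"y":0,"z":80,"ax":0,"ay":0,"az":0,"gripper":0},{"x":0,"y":0,"z":110,"ax":0,"ay":0,"az":10,"gripper":0},{"x":30,"y":30,"z":110,"ax":0,"ay":0,"az":20,"gripper":0},{"x":80,"y":70,"z":110,"ax":0,"ay":0,"az":30,"gripper":0},{"x":130,"y":94,"z":110,"ax":0,"ay":0,"az":40,"gripper":0},{"x":164,"y":94,"z":110,"ax":0,"ay":0,"az":50,"gripper":0},{"x":164,"y":94,"z":110,"ax":0,"ay":0,"az":60,"gripper":0}]'
python3 -m handwheel '[{"x":0,"y":0,"z":0,"ax":0,"ay":0,"az":10,"gripper":0},{"x":0,"y":0,"z":0,"ax":0,"ay":0,"az":20,"gripper":0},{"x":0,"y":0,"z":0,"ax":0,"ay":0,"az":23,"gripper":0},{"x":0,"y":0,"z":0,"ax":0,"ay":0,"az":23,"gripper":0}]'
} | egrep 'time|tcp|rot|contact' | paste - - - -
python3 - <<'E'
from prof import *
A=np.arange(64,112,3)
P=prof("top",A); r=P[:,2]/P[:,0]; print(np.round(r,2), (A*(r-r.min())**2).sum()/((r-r.min())**2).sum())
for n in("side","top"):
    c=env.camera(n)
    for b in env.boxes_of("pedal",n)[:2]: print(n,round(b["confidence"],2),np.round(w(c,b["point"]),3))
E
```

```text
time_s: 25.78	tcp_pos: [0.6522, 0.1553, 0.2276]	ee_rot: [180.0, 0.0, 143.6]	contact_force: [-0.3, 0.3, -0.3]
time_s: 26.28	tcp_pos: [0.65, 0.1548, 0.2281]	ee_rot: [-180.0, -0.0, 166.2]	contact_force: [-0.6, -0.1, 0.4]
[0.75 0.75 0.75 0.75 0.75 0.75 0.75 0.75 0.75 0.75 0.75 0.75 0.75 0.75
 0.75 0.75] 87.64578777102477
side 0.54 [0.62  0.137 0.128]
```

```bash
{
python3 -m handwheel '[{"x":0,"y":0,"z":-50,"ax":0,"ay":0,"az":0,"gripper":0},{"x":0,"y":0,"z":-80,"ax":0,"ay":0,"az":0,"gripper":0},{"x":0,"y":0,"z":-100,"ax":0,"ay":0,"az":0,"gripper":0},{"x":0,"y":0,"z":-116,"ax":0,"ay":0,"az":0,"gripper":0},{"x":0,"y":0,"z":-116,"ax":0,"ay":0,"az":0,"gripper":0}]'
} | egrep 'time|tcp|rot|contact' | paste - - - -
python3 - <<'E'
import numpy as np
P=np.array([605.5,74.5])
def f(t,g):
    t=np.radians(t);return P+89*np.array([np.cos(t),np.sin(t)])-g*np.array([-np.sin(t),np.cos(t)])
q=[f(76.3,24),f(76.3,19),f(76.3,16)]+[f(t,16) for t in range(78,108,2)]
for a,b,l in zip(q,q[1:],["g19","g16"]+list(range(78,108,2))): print(l,np.round(b,1),np.round(b-a,1))
E
```

```text
time_s: 27.15	tcp_pos: [0.6498, 0.1548, 0.1115]	ee_rot: [-180.0, -0.1, 166.3]	contact_force: [0.1, 0.0, -0.5]
g19 [645.  156.5] [-4.9  1.2]
g16 [642.1 157.2] [-2.9  0.7]
78 [639.7 158.2] [-2.5  1.1]
80 [636.7 159.4] [-2.9  1.1]
82 [633.7 160.4] [-3.  1.]
84 [630.7 161.3] [-3.   0.9]
86 [627.7 162.2] [-3.   0.8]
88 [624.6 162.9] [-3.1  0.7]
90 [621.5 163.5] [-3.1  0.6]
92 [618.4 164. ] [-3.1  0.5]
94 [615.3 164.4] [-3.1  0.4]
96 [612.1 164.7] [-3.1  0.3]
98 [609.  164.9] [-3.2  0.2]
100 [605.8 164.9] [-3.2  0.1]
102 [602.6 164.9] [-3.2 -0. ]
104 [599.5 164.7] [-3.2 -0.2]
106 [596.3 164.5] [-3.1 -0.3]
```

```bash
{
python3 -m handwheel '[{"x":-2.5,"y":0.6,"z":0,"ax":0,"ay":0,"az":0,"gripper":0},{"x":-5,"y":1.2,"z":0,"ax":0,"ay":0,"az":0,"gripper":0}]'
python3 -m handwheel '[{"x":-1.5,"y":0.4,"z":0,"ax":0,"ay":0,"az":0,"gripper":0},{"x":-3,"y":0.7,"z":0,"ax":0,"ay":0,"az":0,"gripper":0}]'
python3 -m handwheel '[{"x":-2.5,"y":1.1,"z":0,"ax":0,"ay":0,"az":2,"gripper":0},{"x":-5.4,"y":2.2,"z":0,"ax":0,"ay":0,"az":4,"gripper":0}]'
python3 -m handwheel '[{"x":-3,"y":1,"z":0,"ax":0,"ay":0,"az":2,"gripper":0},{"x":-6,"y":1.9,"z":0,"ax":0,"ay":0,"az":4,"gripper":0}]'
python3 -m handwheel '[{"x":-3,"y":0.8,"z":0,"ax":0,"ay":0,"az":2,"gripper":0},{"x":-6.1,"y":1.5,"z":0,"ax":0,"ay":0,"az":4,"gripper":0}]'
python3 -m handwheel '[{"x":-3.1,"y":0.6,"z":0,"ax":0,"ay":0,"az":2,"gripper":0},{"x":-6.2,"y":1.1,"z":0,"ax":0,"ay":0,"az":4,"gripper":0}]'
} | egrep 'time|tcp|rot|contact' | paste - - - -
```

```text
time_s: 27.4	tcp_pos: [0.6456, 0.1563, 0.1135]	ee_rot: [179.9, 0.1, 166.3]	contact_force: [0.0, -0.4, 0.4]
time_s: 27.65	tcp_pos: [0.6422, 0.1569, 0.1128]	ee_rot: [180.0, 0.0, 166.3]	contact_force: [-0.4, -0.2, 0.8]
time_s: 27.9	tcp_pos: [0.6378, 0.1589, 0.1126]	ee_rot: [180.0, 0.1, 170.4]	contact_force: [5.5, -0.8, -2.0]
time_s: 28.15	tcp_pos: [0.6312, 0.1611, 0.1126]	ee_rot: [180.0, 0.1, 174.4]	contact_force: [4.1, -1.2, 0.5]
time_s: 28.4	tcp_pos: [0.6248, 0.1627, 0.1125]	ee_rot: [180.0, 0.0, 178.4]	contact_force: [4.6, 0.7, 0.8]
time_s: 28.65	tcp_pos: [0.6185, 0.164, 0.1126]	ee_rot: [180.0, 0.0, -177.6]	contact_force: [4.7, 1.0, -0.6]
```

```bash
{
python3 -m handwheel '[{"x":-3.1,"y":0.4,"z":0,"ax":0,"ay":0,"az":2,"gripper":0},{"x":-6.2,"y":0.7,"z":0,"ax":0,"ay":0,"az":4,"gripper":0}]'
python3 -m handwheel '[{"x":-3.2,"y":0.2,"z":0,"ax":0,"ay":0,"az":2,"gripper":0},{"x":-6.4,"y":0.3,"z":0,"ax":0,"ay":0,"az":4,"gripper":0}]'
python3 -m handwheel '[{"x":-1.5,"y":0,"z":0,"ax":0,"ay":0,"az":1,"gripper":0},{"x":-3.0,"y":0,"z":0,"ax":0,"ay":0,"az":2,"gripper":0}]'
python3 -m handwheel '[{"x":-1,"y":0,"z":0,"ax":0,"ay":0,"az":0.5,"gripper":0},{"x":-2.0,"y":0,"z":0,"ax":0,"ay":0,"az":1,"gripper":0}]'
} | egrep 'time|tcp|rot|contact' | paste - - - -
```

```text
time_s: 28.9	tcp_pos: [0.6123, 0.1647, 0.1125]	ee_rot: [180.0, 0.1, -173.6]	contact_force: [4.4, 2.1, -0.5]
time_s: 29.15	tcp_pos: [0.6062, 0.1651, 0.1126]	ee_rot: [180.0, 0.1, -169.6]	contact_force: [5.6, 1.1, -1.4]
time_s: 29.4	tcp_pos: [0.6034, 0.1652, 0.1126]	ee_rot: [180.0, 0.1, -167.6]	contact_force: [7.0, 2.0, -2.4]
time_s: 29.65	tcp_pos: [0.6015, 0.1651, 0.1126]	ee_rot: [180.0, 0.1, -166.6]	contact_force: [7.0, 1.6, -2.0]
```

Force is nearing the end-of-swing level; 1 mm steps until the stop shows.

```bash
{
python3 -m handwheel '[{"x":-0.5,"y":0,"z":0,"ax":0,"ay":0,"az":0.3,"gripper":0},{"x":-1,"y":0,"z":0,"ax":0,"ay":0,"az":0.6,"gripper":0}]'
python3 -m handwheel '[{"x":-0.5,"y":0,"z":0,"ax":0,"ay":0,"az":0.3,"gripper":0},{"x":-1,"y":0,"z":0,"ax":0,"ay":0,"az":0.6,"gripper":0}]'
python3 -m handwheel '[{"x":-0.5,"y":0,"z":0,"ax":0,"ay":0,"az":0.3,"gripper":0},{"x":-1,"y":0,"z":0,"ax":0,"ay":0,"az":0.6,"gripper":0}]'
} | egrep 'time|tcp|rot|contact' | paste - - - -
```

```text
time_s: 29.9	tcp_pos: [0.6006, 0.1651, 0.1126]	ee_rot: [180.0, 0.1, -166.0]	contact_force: [7.3, 1.9, -1.8]
time_s: 30.15	tcp_pos: [0.6002, 0.1652, 0.1127]	ee_rot: [180.0, 0.2, -165.4]	contact_force: [8.6, 1.5, -4.4]
time_s: 30.4	tcp_pos: [0.6002, 0.1653, 0.1128]	ee_rot: [180.0, 0.3, -164.8]	contact_force: [13.0, 2.2, -6.7]
```

```bash
{
python3 -m handwheel '[{"x":8,"y":1,"z":0,"ax":0,"ay":0,"az":0,"gripper":0},{"x":18,"y":2,"z":0,"ax":0,"ay":0,"az":0,"gripper":0},{"x":18,"y":2,"z":50,"ax":0,"ay":0,"az":0,"gripper":0},{"x":18,"y":2,"z":110,"ax":0,"ay":0,"az":0,"gripper":0},{"x":18,"y":20,"z":150,"ax":0,"ay":0,"az":0,"gripper":0},{"x":-10,"y":70,"z":180,"ax":0,"ay":0,"az":0,"gripper":0},{"x":-50,"y":110,"z":180,"ax":0,"ay":0,"az":0,"gripper":0},{"x":-90,"y":150,"z":180,"ax":0,"ay":0,"az":0,"gripper":0}]'
python3 -m handwheel '[{"x":-30,"y":40,"z":0,"ax":0,"ay":0,"az":0,"gripper":0},{"x":-60,"y":60,"z":0,"ax":0,"ay":0,"az":0,"gripper":0},{"x":-80,"y":80,"z":0,"ax":0,"ay":0,"az":0,"gripper":0},{"x":-80,"y":80,"z":0,"ax":0,"ay":0,"az":0,"gripper":0}]'
} | egrep 'time|tcp|rot|contact' | paste - - - -
python3 - <<'E'
from prof import *
A=np.arange(0,360,3)
P=prof("top",A); r=P[:,2]/P[:,0]
f=lambda s:sum(np.interp((s+90*k)%360,A,r) for k in (1,2,3))
S=np.arange(-45,45,1); v=np.array([f(s) for s in S]); i=np.argsort(-v)[:5]; print(S[i],np.round(v[i],2))
m=[(70,105),(160,190),(250,285)]
for k,lo in enumerate((70,160,250)):
    sel=(A>=lo)&(A<lo+33);q=r[sel]-r[sel].min();print((A[sel]*q**2).sum()/(q**2).sum(),np.round(r[sel],2))
c=env.camera("top")
for q in("pedal","wheel"):
    for b in env.boxes_of(q,"top")[:1]: print(q,b["confidence"],w(c,b["point"]))
x0,y0=.5213,.0757;s=env.camera("side")
im=[]
for c,x,y in((c,290,130),(s,272,153)):
    im.append(cv2.convertScaleAbs(cv2.resize(cv2.cvtColor(c["pixels"],cv2.COLOR_RGB2BGR)[y:y+100,x:x+100],(400,400),interpolation=cv2.INTER_CUBIC),alpha=1.5))
cv2.imwrite("pics/fin.png",np.hstack(im))
E
```

```text
time_s: 31.4	tcp_pos: [0.5064, 0.3155, 0.2927]	ee_rot: [180.0, -0.0, -164.9]	contact_force: [1.3, 0.4, -0.3]
time_s: 31.9	tcp_pos: [0.4263, 0.3954, 0.2922]	ee_rot: [-180.0, -0.1, -164.7]	contact_force: [0.2, -1.0, 0.2]
[-6 -7 -8 -9 -5] [2.43 2.42 2.41 2.41 2.4 ]
86.2587377046385 [0.61 0.67 0.73 0.79 0.83 0.84 0.81 0.76 0.7  0.65 0.61]
173.19497257803275 [0.64 0.69 0.75 0.8  0.81 0.77 0.72 0.66 0.61 0.58 0.57]
261.21167829861713 [0.69 0.75 0.8  0.82 0.79 0.75 0.7  0.65 0.63 0.61 0.61]
pedal 0.67 [0.59469826 0.12106906 0.13338991]
wheel 0.87 [0.51382974 0.08638067 0.13463014]
```

View pics/fin.png

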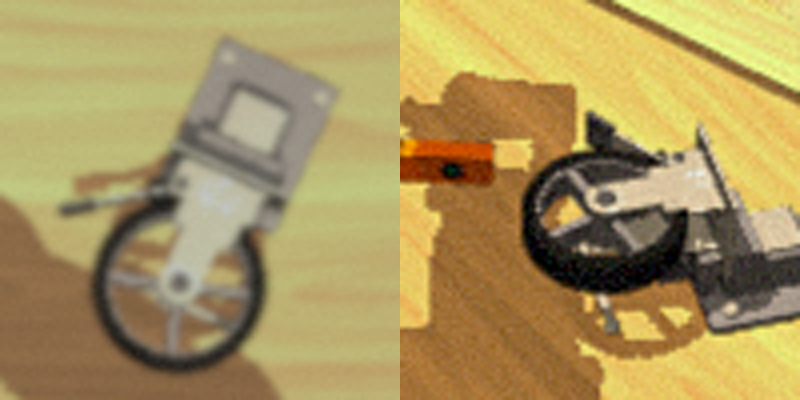

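The final picture shows the pedal foot swung to (75,208) in the left panel. The spokes are at about 86/173/261°, so the wheel stands within about 1° of the measured middle of the tight zone (264°), and the arm is clear.

```bash
python3 -c "
from workcell import env
print(env.finish_job())"
```

```text
the job is handed in; nothing more can be done
None
```

I turned the wheel gently to its tight spot, measured from both sides, and left it at rest within about 1° of the middle. Then I swung the brake pedal to its end stop, backed the arm clear and handed the job in at about 32 s; I felt only about half a turn, relying on there being one such spot.

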